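# Return stray electronic parts to their drawer bins

### The arm

A 6-joint arm with a two-finger parallel gripper is mounted at the origin on the work surface. World frame = base frame: x ahead of the robot, y to its left, z up, the work surface at z = 0. Lengths are in m, angles in rad, forces in N, time in s.
With the tool pointing down it reaches from about 0.225 to 0.725 m from the base axis. Payload 3.1 kg.
Tool frame: the origin (TCP) lies on the centre line of the jaws, within the pads' length; the fingertips stand 14 mm ahead of it and the grasp point (between the pads) lies 5 mm behind it; z points along the fingers, y is the line along which they close (so a half turn about z gives the same grasp; the last joint's range is limited). The gripper opens to 85 mm and grips with 20 to 120 N. Pads are 22 mm wide; open, the fingers measure 114 mm over their backs; the gripper's body (76 mm by 85 mm) begins 54 mm behind the grasp point. The pads swing forward as they close: fully open they stand 13 mm farther back than shut.
Start: joints at [-1.449, 0.048, 0.099, 1.622, 0, 1.443], TCP at [0.13, -0.509, 0.245] pointing down, gripper open.
Joint ranges: [-2.91, 2.91], [-0.99, 1.94], [-1.21, 1.42], [-2.12, 2.29], [-1.49, 1.47], [-3.14, 3.14]. Speed limits (rad/s): [2.79, 2.79, 3.14, 3.14, 3.14, 3.14].

### API

Orientations are given as a unit quaternion [x, y, z, w].
In Python, from station import ctrl, optics, ticket gives the robot as it stands. The module is installed in compiled form; this text tells all that it offers.
- The arm moves only by the shell command python3 -m jog 'ROWS' [OPENING]. ROWS is JSON, a list of rows, each an object of numbers: "tx", "ty", "tz": the shift along the world's x, y, z in mm; "wx", "wy", "wz": the turn, a rotation vector about the world's x, y, z in rad. A call has 1 to 8 rows; each row is the pose to reach, as a shift and turn from the pose commanded when the call began; what a row does not reach only later rows make up. A row lasts 1/10 s, in which the tool goes at most 50 mm and 8.59 degrees, less where a joint would pass 70% of its speed; a pose out of reach is approached as far as the arm can. A call with a gripper value outside its range is refused whole. OPENING is the opening, from -1 (shut) to 1 (fully open), set as the call begins (- or left out, the last holds). The fingers move at their own pace and stop on an object; the grip force is fixed at half the most. Time passes only in rows, so rows that repeat a pose let the fingers close. It gives the time, the measured TCP pose, the force, the opening and the grip force at its end, in the units of the state.
- ctrl.read_state(): the state, without advancing time (a new reading comes with each control period).
- optics.snapshot(name): name is "side" or "top"; returns the picture (384x512x3 uint8, red, green, blue); there is no depth.
- optics.camera_info(name): a dict with "fx", "fy", "cx", "cy" (pixels), "rvec" (rotation vector, rad) and "tvec" (3), from world to camera coordinates, as OpenCV has them. Camera axes: x right, y down, z forward; pixel columns grow to the right and rows downward; lengths in m; the calibration is good to about 2 mm. A picture is of the moment at which its call begins. camera_info takes no time and is no camera call.
- ticket.hand_in(): hands the job in; it is judged then, once.
The state is a dict: "clock": time; "q": joint angles; "joint_vel": joint speeds; "effort": joint torques, N m; "ee_pos": TCP position; "orientation": TCP orientation; "contact_force": force on the tool from outside, world axes, zero at the start; "wrist_torque": the same for the moment, N m; "width": opening from 0.0 (shut) to 1.0 (fully open); "gripper_force": force on a finger pad.
Only numpy, scipy, OpenCV 4.12 (cv2) and the standard library are available. Lean on these libraries where they do the work, as an engineer would, in place of code of your own. Each camera call takes 0.05 s, during which the arm holds its last target. There are 200 camera calls.

### The job

Put the stray parts on the plywood board back into stock: set each one upright on the free floor of the red bin that already holds a part exactly like it. The blue capacitor and the bare aluminium heatsink only look similar and have no bin here, so leave them standing where they are.

Things in the scene. Friction and masses are not known exactly. Their poses are not given: they have to be found in the camera images.
- capacitor: Black-sleeved screw-terminal capacitor: upright cylinder 35 mm across, 50 mm tall, plus two 6 mm high metal terminals on its grey top; pale stripe down one side; about 75 g. Loose, upright on the plywood board (top at z = 8 mm). Origin: centre of underside, z up.
- heatsink: Black finned heatsink block standing on end, 38 (its x) x 26 (its y) x 42 mm tall; the fins' edges make its two y faces; about 60 g. Loose, upright on the plywood board (top at z = 8 mm). Origin: centre of underside, z up.
- transformer: Frame transformer, about 190 g: steel core 42 (x) x 20 (y) mm with flat x end faces, top at 38 mm; yellow winding with white cheeks, 36 mm wide in y from 6 to 34 mm height, solder tags to 40 mm; two feet 2 mm thick make the base 56 (x) x 14 (y) mm. Loose, upright on the plywood board (top at z = 8 mm). Origin: centre of underside, z up.
- choke: Toroidal choke: copper-wound green ring standing on edge (in its xz plane) on a black base; base 44 (x) x 24 (y) x 6 mm; ring 41 mm wide in x, 18 mm thick in y; 46 mm tall in all; about 70 g. Loose, upright on the plywood board (top at z = 8 mm). Origin: centre of underside, z up.
- blue_capacitor: Look-alike: capacitor of the same shape (35 mm across, 50 mm tall plus 6 mm terminals) with blue sleeve and black top. No bin here. Loose, upright on the plywood board (top at z = 8 mm). Origin: centre of underside, z up.
- bare_heatsink: Look-alike: heatsink of the same shape (38 x 26 x 42 mm) in bare silvery aluminium. No bin here. Loose, upright on the plywood board (top at z = 8 mm). Origin: centre of underside, z up.
- capacitor_bin: Red open bin holding one black capacitor like the stray. 90 (x) x 120 (y) x 28 mm high, walls and floor 2.5 mm, fixed, one of four in an aluminium tray (rim at z = 34 mm). Origin: centre of its underside, at z = 3 mm. Its stock piece is fixed upright at y = +33 mm, axes as the bin's; free floor: y = -57 to +12 mm, full width in x.
- heatsink_bin: Red open bin holding one black heatsink like the stray. 90 (x) x 120 (y) x 28 mm high, walls and floor 2.5 mm, fixed, one of four in an aluminium tray (rim at z = 34 mm). Origin: centre of its underside, at z = 3 mm. Its stock piece is fixed upright at y = +33 mm, axes as the bin's; free floor: y = -57 to +12 mm, full width in x.
- transformer_bin: Red open bin holding one transformer like the stray. 90 (x) x 120 (y) x 28 mm high, walls and floor 2.5 mm, fixed, one of four in an aluminium tray (rim at z = 34 mm). Origin: centre of its underside, at z = 3 mm. Its stock piece is fixed upright at y = +33 mm, axes as the bin's; free floor: y = -57 to +12 mm, full width in x.
- choke_bin: Red open bin holding one choke like the stray. 90 (x) x 120 (y) x 28 mm high, walls and floor 2.5 mm, fixed, one of four in an aluminium tray (rim at z = 34 mm). Origin: centre of its underside, at z = 3 mm. Its stock piece is fixed upright at y = +33 mm, axes as the bin's; free floor: y = -57 to +12 mm, full width in x.
There are look-alikes about, which are no part of the job. What is shaped like the transformer but purple or turquoise is not meant. What is shaped like the heatsink but turquoise is not meant.

How it is judged:
By the outcome, as a careful person would: the job done as asked, in the order asked, and still so for the second after the job is handed in, with the robot touching nothing.
It also fails if it takes over 104 s, if anything falls off the work surface, if the arm or the gripper's body presses on something with over 40 N, if the wrist force passes 120 N, or if a joint passes its speed limit or range.

## Working session

There is one attempt and no reset: what is moved stays moved. The work goes in short steps, Python scripts to look and compute and a shell command to move; the robot and the scene stay as the last step left them, time stands still between calls to the robot, and variables do not carry over. Pictures are saved under pics/ and viewed, at most 14 in all, crops included, and the job is handed in when it is done.

```bash
mkdir -p pics; python3 - <<'E'
from station import ctrl, optics
import cv2
for n in("top","side"):
    cv2.imwrite(f"pics/{n}0.png",cv2.resize(optics.snapshot(n)[:,:,::-1],(800,600),interpolation=cv2.INTER_CUBIC))
    print(n,optics.camera_info(n))
s=ctrl.read_state();print(s['clock'],s['ee_pos'],s['orientation'],s['width'])
E
```

```text
top {'fx': 385.02359382337823, 'fy': 385.02359382337823, 'cx': 254.72517019956015, 'cy': 194.72558016033148, 'rvec': array([ 2.14926851, -2.17248564,  0.05648026]), 'tvec': array([0.02713993, 0.55281942, 0.79874093])}
side {'fx': 373.210998742927, 'fy': 373.210998742927, 'cx': 250.73860769213638, 'cy': 183.78340440787144, 'rvec': array([ 0.59276349, -2.53661468,  1.30232098]), 'tvec': array([0.50227473, 0.16668184, 0.78867188])}
0.1 [ 0.12971485 -0.50817735  0.24424062] [ 9.92210549e-01  1.24567607e-01  1.16730619e-06 -1.06643342e-03] 0.9966573336975602
```

View pics/top0.png

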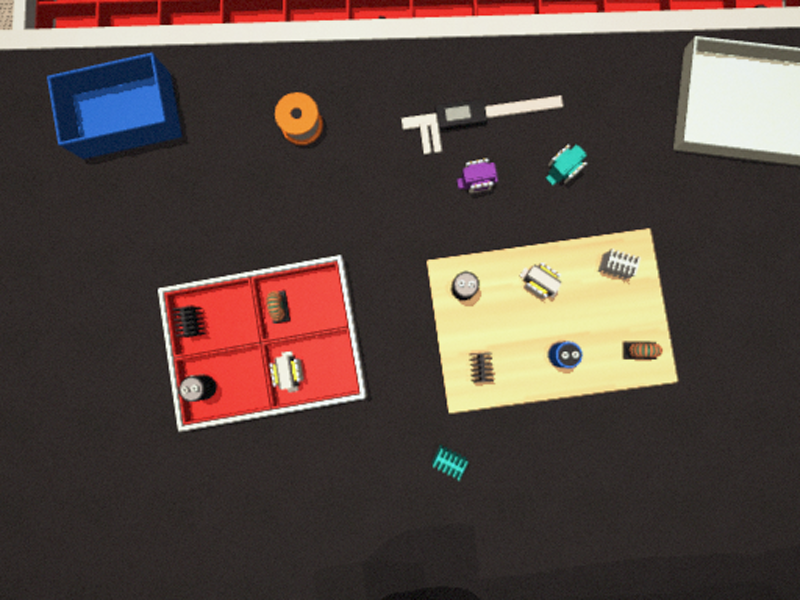

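View pics/side0.png

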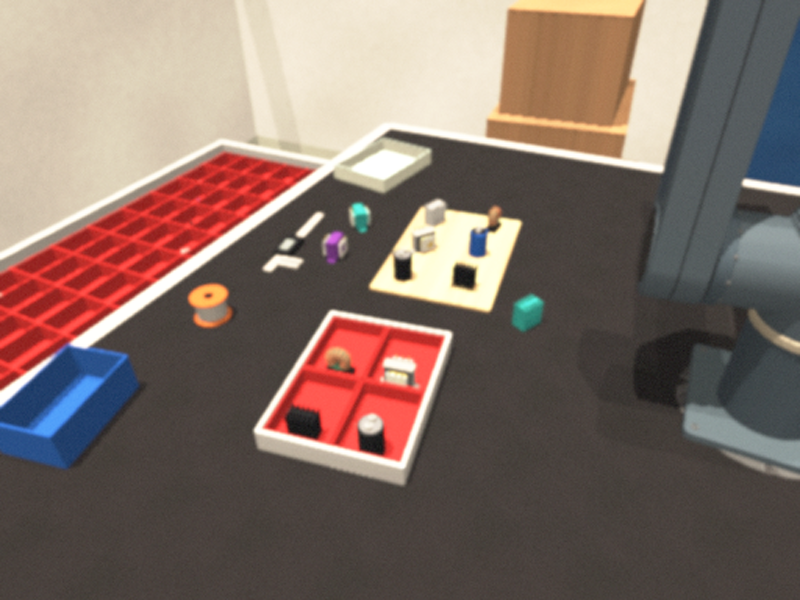

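Candidates in the top view (800x600 pixels):
- **Capacitor:** black at (466,286), against the blue one at (566,355).
- **Heatsink:** black at (482,367), against bare aluminium at (621,264) and turquoise at (450,463).
- **Transformer:** yellow/white at (541,281), against purple at (480,176) and turquoise at (570,163).
- **Choke:** only (642,350).
- **Bins, by their stock piece:** heatsink top-left (190,321), choke top-right (277,306), capacitor bottom-left (196,388), transformer bottom-right (287,371).

I'll check these in one close crop.

```bash
cat > h.py <<'E'
import numpy as np, cv2
from station import ctrl, optics
def cam(n):
    c=optics.camera_info(n); R=cv2.Rodrigues(np.array(c['rvec']))[0]
    K=np.array([[c['fx'],0,c['cx']],[0,c['fy'],c['cy']],[0,0,1]]); return K,R,np.array(c['tvec'])
def ray(n,uv,z):
    "pixel (native) -> world point on plane z"
    K,R,t=cam(n); C=-R.T@t; uv=np.atleast_2d(uv).astype(float)
    d=(R.T@np.linalg.inv(K)@np.c_[uv,np.ones(len(uv))].T).T
    return C+d*((z-C[2])/d[:,2])[:,None]
def proj(n,P):
    K,R,t=cam(n); return cv2.projectPoints(np.atleast_2d(P).astype(float),cv2.Rodrigues(R)[0],t,K,None)[0][:,0]
E
python3 - <<'E'
from h import *
K,R,t=cam('top');print('camC',-R.T@t); K,R,t=cam('side');print(-R.T@t)
im=np.mean([optics.snapshot('top') for _ in range(4)],axis=0).astype(np.uint8)[:,:,::-1]
cv2.imwrite('top.png',im)
c=im[140:270,270:440]; cv2.imwrite('pics/board.png',cv2.resize(c,None,fx=4.6,fy=4.6,interpolation=cv2.INTER_NEAREST))
c=im[160:280,98:238]; cv2.imwrite('pics/tray.png',cv2.resize(c,None,fx=5,fy=5,interpolation=cv2.INTER_NEAREST))
E
```

```text
camC [ 0.48201586 -0.00640287  0.84377289]
[0.19167775 0.70935466 0.60178208]
```

View pics/board.png

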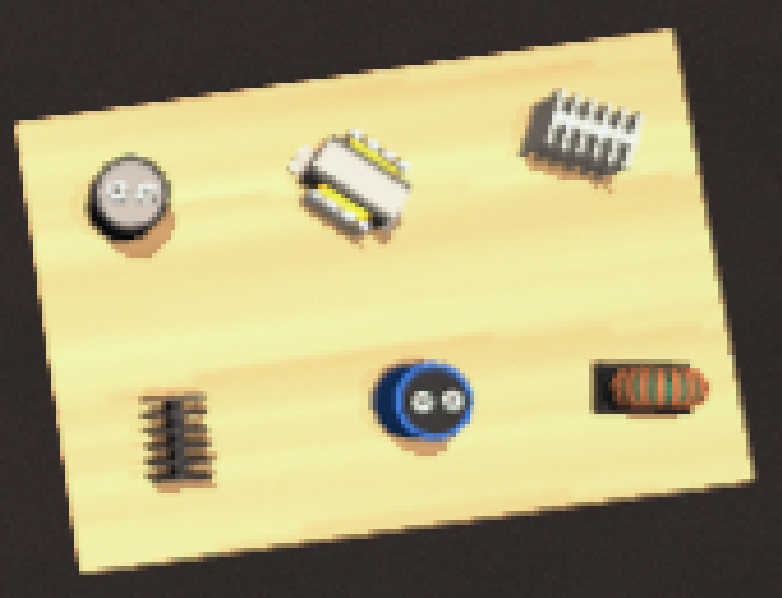

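View pics/tray.png

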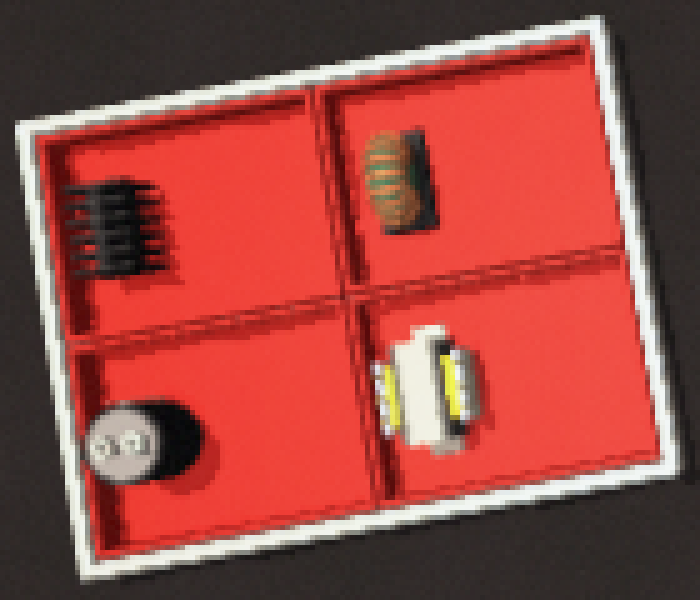

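The crops confirm the choices. In board-crop pixels: black capacitor (131,197), yellow transformer (350,185), black heatsink (178,440), choke (650,387). The blue capacitor (430,400) and bare heatsink (590,135) stay. Tray corners are (18,122), (603,15), (685,475), (82,580).

```bash
python3 - <<'E'
from h import *
im=cv2.imread('top.png'); hsv=cv2.cvtColor(im,cv2.COLOR_BGR2HSV)
B=lambda x,y:(270+x/4.6-.5,140+y/4.6-.5); T=lambda x,y:(98+x/5-.5,160+y/5-.5)
np.set_printoptions(precision=4,suppress=True)
c=ray('top',[T(18,122),T(603,15),T(685,475),T(82,580)],.034)
m=c.mean(0);print('tray',c[:,:2],m[:2],[np.linalg.norm(c[i]-c[i-1]) for i in range(4)])
yv=(c[0]-c[1]+c[3]-c[2])[:2];yaw=np.arctan2(-yv[0],yv[1]);xv=(c[0]-c[3]+c[1]-c[2])[:2];print('yaw',yaw,np.arctan2(xv[1],xv[0]))
cy,s=np.cos(yaw),np.sin(yaw);R=np.array([[cy,-s],[s,cy]])
for n,p,z in [('cap',T(125,443),.0555),('tran',T(428,388),.0435)]:
    print(n,'stock in tray frame',R.T@(ray('top',[p],z)[0]-m)[:2])
for n,x,y in [('heat',46,61),('choke',46,-61),('cap',-46,61),('tran',-46,-61)]:
    print(n,'place',m[:2]+R@np.array([x,y-24]))
def hull(n,mask,z,box):
    x0,y0,x1,y1=box; k=np.zeros(mask.shape,np.uint8);k[y0:y1,x0:x1]=mask[y0:y1,x0:x1]
    cs=cv2.findContours(k,0,1)[0]; h=cv2.convexHull(np.vstack([a for a in cs if len(a)>2]))
    w=ray('top',h[:,0]+0.0,z)[:,:2]; r=cv2.minAreaRect((w*1000).astype(np.float32)); print(n,r,cv2.boundingRect(h)); return w
bx=lambda a,b,c,d:(int(270+a/4.6),int(140+b/4.6),int(270+c/4.6),int(140+d/4.6))
V=hsv[:,:,2];S=hsv[:,:,1]
dark=(V<125).astype(np.uint8)
white=((S<60)&(V>130)).astype(np.uint8)
hull('heatsink mid',dark,.029,bx(120,370,240,510))
hull('cap top',white,.058,bx(80,140,180,240))
hull('core top',white,.046,bx(270,110,430,250))
board=((hsv[:,:,0]>15)&(hsv[:,:,0]<35)&(V>150)&(S>60)&(S<190)).astype(np.uint8)
hull('choke mid',((V<110)|(hsv[:,:,0]<12)|(hsv[:,:,0]>40)).astype(np.uint8),.025,bx(570,340,725,430))
hull('choke basedark',(V<80).astype(np.uint8),.014,bx(570,340,725,430))
for n,p,z in [('heattop',(184,443),.05),('captop',(131,197),.058),('core corners',None,0)]:
    if p: print(n,ray('top',[B(*p)],z)[0])
cc=ray('top',[B(325,135),B(412,183),B(400,212),B(308,168)],.046)[:,:2];print('core',cc,cc.mean(0))
cc=ray('top',[B(595,362),B(595,412)],.014)[:,:2];print('choke base end',cc); print('ring top',ray('top',[B(661,387)],.054)[0])
b=ray('top',[B(15,122),B(675,28),B(755,478),B(82,573)],.008);print(b[:,:2])
for q in('choke','x'): pass
im2=np.mean([optics.snapshot('side') for _ in range(4)],axis=0).astype(np.uint8)[:,:,::-1];cv2.imwrite('side.png',im2)
c=im2[125:200,235:340]; cv2.imwrite('pics/sideboard.png',cv2.resize(c,None,fx=7.6,fy=7.6,interpolation=cv2.INTER_CUBIC))
E
```

```text
tray [[0.5796 0.3507]
 [0.6222 0.0985]
 [0.4275 0.0643]
 [0.3855 0.3184]] [0.5037 0.208 ] [np.float64(0.19671896132550387), np.float64(0.2558011190782733), np.float64(0.19773267318474672), np.float64(0.2576002978716931)]
yaw 0.16548665838219487 0.16915384366062056
cap stock in tray frame [-0.0453  0.0939]
tran stock in tray frame [-0.0446 -0.0305]
heat place [39.7802 44.2802]
choke place [ 59.8775 -76.0531]
cap place [-50.9629  29.1248]
tran place [-30.8656 -91.2085]
heatsink mid ((466.8657531738281, -89.74826049804688), (37.1554069519043, 27.278564453125), 3.283787727355957) (301, 226, 15, 19)
cap top ((576.2691650390625, -68.84083557128906), (28.591373443603516, 26.80659294128418), 89.19657135009766) (291, 175, 15, 14)
core top ((584.2362060546875, -169.75787353515625), (52.82478713989258, 37.76070022583008), 54.72771453857422) (333, 168, 26, 22)
choke mid ((487.5313415527344, -305.2596130371094), (49.88448715209961, 20.889230728149414), 89.42374420166016) (399, 219, 25, 11)
choke basedark ((487.66650390625, -304.9344177246094), (41.757266998291016, 21.167438507080078), 89.47477722167969) (399, 219, 21, 11)
heattop [ 0.4653 -0.0908  0.05  ]
captop [ 0.5746 -0.0688  0.058 ]
core [[ 0.603  -0.1576]
 [ 0.5806 -0.1958]
 [ 0.5676 -0.19  ]
 [ 0.5881 -0.1495]] [ 0.5848 -0.1732]
choke base end [[ 0.5001 -0.2845]
 [ 0.4771 -0.2836]]
ring top [ 0.488  -0.2993  0.054 ]
[[ 0.6171 -0.0184]
 [ 0.6573 -0.3303]
 [ 0.4461 -0.3573]
 [ 0.4047 -0.0467]]
```

View pics/sideboard.png

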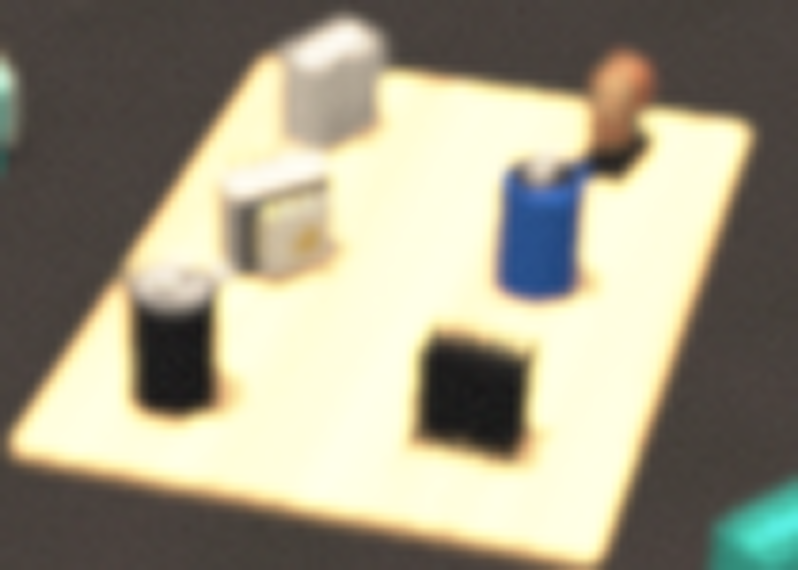

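```bash
python3 -m jog '[{"tx":358,"ty":203,"tz":-124,"wz":1.31},{"tx":358,"ty":203,"tz":-124,"wz":1.31},{"tx":358,"ty":203,"tz":-124,"wz":1.31},{"tx":358,"ty":203,"tz":-124,"wz":1.31},{"tx":358,"ty":203,"tz":-124,"wz":1.31},{"tx":358,"ty":203,"tz":-124,"wz":1.31},{"tx":358,"ty":203,"tz":-124,"wz":1.31},{"tx":358,"ty":203,"tz":-124,"wz":1.31}]' 0.4
```

```text
$[0]: bad value
```

```bash
python3 -m jog '[{"tx":40,"ty":22,"tz":-12,"wz":0.14},{"tx":80,"ty":44,"tz":-24,"wz":0.28},{"tx":120,"ty":66,"tz":-36,"wz":0.42},{"tx":160,"ty":88,"tz":-48,"wz":0.56},{"tx":200,"ty":110,"tz":-60,"wz":0.7},{"tx":240,"ty":132,"tz":-72,"wz":0.84},{"tx":280,"ty":154,"tz":-84,"wz":0.98},{"tx":320,"ty":180,"tz":-96,"wz":1.12}]' 0.4
```

```text
$[0]: bad value
```

```bash
python3 -m jog '[{"tx":358,"ty":203,"tz":-124,"wx":0,"wy":0,"wz":1.31},{"tx":358,"ty":203,"tz":-124,"wx":0,"wy":0,"wz":1.31},{"tx":358,"ty":203,"tz":-124,"wx":0,"wy":0,"wz":1.31},{"tx":358,"ty":203,"tz":-124,"wx":0,"wy":0,"wz":1.31},{"tx":358,"ty":203,"tz":-124,"wx":0,"wy":0,"wz":1.31},{"tx":358,"ty":203,"tz":-124,"wx":0,"wy":0,"wz":1.31},{"tx":358,"ty":203,"tz":-124,"wx":0,"wy":0,"wz":1.31},{"tx":358,"ty":203,"tz":-124,"wx":0,"wy":0,"wz":1.31}]' 0.4
```

```text
clock: 1.3
ee_pos: [0.4646, -0.3186, 0.1296]
orientation: [0.746, 0.665, -0.0, 0.0]
contact_force: [0.5, -0.8, 1.0]
width: 0.701
gripper_force: 0.0
```

```bash
python3 -m jog '[{"tx":0,"ty":0,"tz":0,"wx":0,"wy":0,"wz":0},{"tx":0,"ty":0,"tz":0,"wx":0,"wy":0,"wz":0}]'
```

```text
clock: 1.5
ee_pos: [0.4632, -0.3187, 0.1291]
orientation: [0.748, 0.664, -0.0, -0.001]
contact_force: [0.1, -0.5, 0.5]
width: 0.701
gripper_force: 0.0
```

```bash
python3 -m jog '[{"tx":25,"ty":13.5,"tz":-20,"wx":0,"wy":0,"wz":0.108},{"tx":25,"ty":13.5,"tz":-50,"wx":0,"wy":0,"wz":0.108},{"tx":25,"ty":13.5,"tz":-80,"wx":0,"wy":0,"wz":0.108},{"tx":25,"ty":13.5,"tz":-97,"wx":0,"wy":0,"wz":0.108},{"tx":25,"ty":13.5,"tz":-97,"wx":0,"wy":0,"wz":0.108}]'
python3 -m jog '[{"tx":0,"ty":0,"tz":0,"wx":0,"wy":0,"wz":0},{"tx":0,"ty":0,"tz":0,"wx":0,"wy":0,"wz":0},{"tx":0,"ty":0,"tz":0,"wx":0,"wy":0,"wz":0},{"tx":0,"ty":0,"tz":0,"wx":0,"wy":0,"wz":0},{"tx":0,"ty":0,"tz":0,"wx":0,"wy":0,"wz":0},{"tx":0,"ty":0,"tz":0,"wx":0,"wy":0,"wz":0}]' -1
```

```text
clock: 2.0
ee_pos: [0.4847, -0.306, 0.0302]
orientation: [0.713, 0.701, -0.001, -0.003]
contact_force: [-0.6, -0.8, 0.0]
width: 0.701
gripper_force: 0.0
clock: 2.6
ee_pos: [0.4892, -0.3077, 0.0354]
orientation: [0.712, 0.702, -0.0, 0.002]
contact_force: [0.1, -1.1, 6.4]
width: 0.203
gripper_force: 60.3
```

```bash
python3 -m jog '[{"tx":0,"ty":0,"tz":30,"wx":0,"wy":0,"wz":0},{"tx":0,"ty":0,"tz":70,"wx":0,"wy":0,"wz":0},{"tx":0,"ty":0,"tz":110,"wx":0,"wy":0,"wz":0},{"tx":0,"ty":0,"tz":110,"wx":0,"wy":0,"wz":0},{"tx":0,"ty":0,"tz":110,"wx":0,"wy":0,"wz":0}]'
python3 - <<'E'
from h import *
im=optics.snapshot('side')[:,:,::-1]; cv2.imwrite('pics/lift1.png',cv2.resize(im[60:200,220:420],(800,560),interpolation=cv2.INTER_CUBIC))
E
```

```text
clock: 3.1
ee_pos: [0.4888, -0.3068, 0.1446]
orientation: [0.712, 0.703, 0.0, 0.002]
contact_force: [-0.6, 0.3, -0.6]
width: 0.201
gripper_force: 59.5
```

View pics/lift1.png

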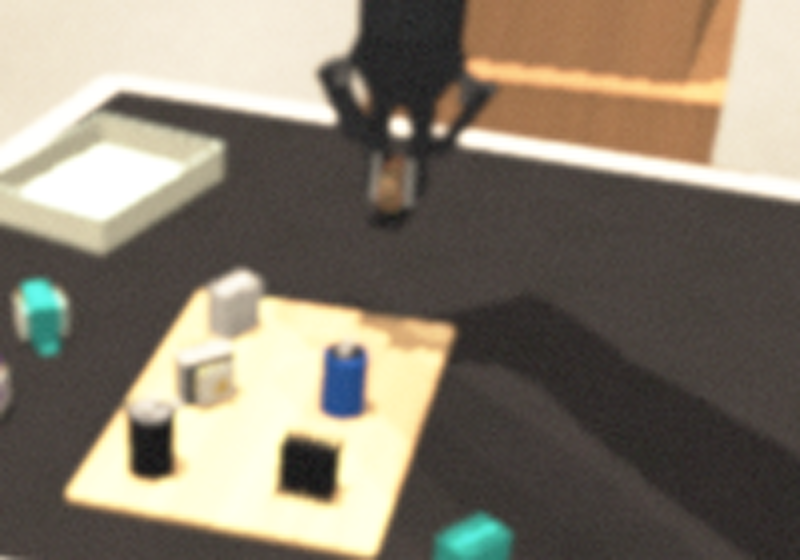

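The choke is held upright, at about (390,190) in the crop. Next I'll carry it to its bin.

```bash
python3 -m jog '[{"tx":8,"ty":45,"tz":0,"wx":0,"wy":0,"wz":0.02},{"tx":16,"ty":90,"tz":0,"wx":0,"wy":0,"wz":0.04},{"tx":24,"ty":135,"tz":0,"wx":0,"wy":0,"wz":0.06},{"tx":32,"ty":180,"tz":0,"wx":0,"wy":0,"wz":0.08},{"tx":40,"ty":225,"tz":0,"wx":0,"wy":0,"wz":0.1},{"tx":48,"ty":270,"tz":0,"wx":0,"wy":0,"wz":0.12},{"tx":56,"ty":315,"tz":0,"wx":0,"wy":0,"wz":0.14},{"tx":64,"ty":360,"tz":0,"wx":0,"wy":0,"wz":0.18}]'
python3 -m jog '[{"tx":10,"ty":40,"tz":0,"wx":0,"wy":0,"wz":0},{"tx":10,"ty":75,"tz":0,"wx":0,"wy":0,"wz":0},{"tx":10,"ty":79,"tz":0,"wx":0,"wy":0,"wz":0},{"tx":10,"ty":79,"tz":-20,"wx":0,"wy":0,"wz":0},{"tx":10,"ty":79,"tz":-50,"wx":0,"wy":0,"wz":0},{"tx":10,"ty":79,"tz":-70,"wx":0,"wy":0,"wz":0},{"tx":10,"ty":79,"tz":-70,"wx":0,"wy":0,"wz":0},{"tx":10,"ty":79,"tz":-70,"wx":0,"wy":0,"wz":0}]'
```

```text
clock: 3.95
ee_pos: [0.5503, 0.0557, 0.1402]
orientation: [0.645, 0.764, -0.001, -0.002]
contact_force: [-0.2, -0.1, -0.8]
width: 0.196
gripper_force: 59.5
clock: 4.75
ee_pos: [0.5605, 0.132, 0.0713]
orientation: [0.646, 0.763, -0.001, -0.001]
contact_force: [-0.3, -0.1, -0.7]
width: 0.199
gripper_force: 59.5
```

```bash
python3 -m jog '[{"tx":3,"ty":0,"tz":-10,"wx":0,"wy":0,"wz":0},{"tx":3,"ty":0,"tz":-20,"wx":0,"wy":0,"wz":0},{"tx":3,"ty":0,"tz":-28,"wx":0,"wy":0,"wz":0},{"tx":3,"ty":0,"tz":-33,"wx":0,"wy":0,"wz":0},{"tx":3,"ty":0,"tz":-36,"wx":0,"wy":0,"wz":0},{"tx":3,"ty":0,"tz":-38,"wx":0,"wy":0,"wz":0},{"tx":3,"ty":0,"tz":-38,"wx":0,"wy":0,"wz":0}]'
```

```text
clock: 5.45
ee_pos: [0.5648, 0.1327, 0.0348]
orientation: [0.646, 0.764, -0.0, -0.0]
contact_force: [-0.2, 0.7, -0.8]
width: 0.196
gripper_force: 59.5
```

```bash
python3 -m jog '[{"tx":0,"ty":0,"tz":-1,"wx":0,"wy":0,"wz":0},{"tx":0,"ty":0,"tz":-1,"wx":0,"wy":0,"wz":0}]'
```

```text
clock: 5.65
ee_pos: [0.5651, 0.1328, 0.0342]
orientation: [0.646, 0.764, 0.0, 0.0]
contact_force: [-0.8, -0.2, -1.0]
width: 0.201
gripper_force: 59.5
```

```bash
python3 -m jog '[{"tx":0,"ty":0,"tz":-1,"wx":0,"wy":0,"wz":0},{"tx":0,"ty":0,"tz":-1.5,"wx":0,"wy":0,"wz":0},{"tx":0,"ty":0,"tz":-1.5,"wx":0,"wy":0,"wz":0}]'
python3 -m jog '[{"tx":0,"ty":0,"tz":0,"wx":0,"wy":0,"wz":0},{"tx":0,"ty":0,"tz":0,"wx":0,"wy":0,"wz":0},{"tx":0,"ty":0,"tz":0,"wx":0,"wy":0,"wz":0},{"tx":0,"ty":0,"tz":30,"wx":0,"wy":0,"wz":0},{"tx":0,"ty":0,"tz":75,"wx":0,"wy":0,"wz":0},{"tx":0,"ty":-20,"tz":100,"wx":0,"wy":0,"wz":0},{"tx":0,"ty":-60,"tz":100,"wx":0,"wy":0,"wz":0},{"tx":0,"ty":-100,"tz":100,"wx":0,"wy":0,"wz":0}]' 0
```

```text
clock: 5.95
ee_pos: [0.5652, 0.1328, 0.0329]
orientation: [0.646, 0.764, 0.0, 0.0]
contact_force: [0.5, 0.3, 1.6]
width: 0.203
gripper_force: 59.9
clock: 6.75
ee_pos: [0.5662, 0.0322, 0.1345]
orientation: [0.645, 0.764, 0.001, 0.002]
contact_force: [-0.1, -0.4, 0.2]
width: 0.498
gripper_force: 0.0
```

```bash
python3 -m jog '[{"tx":4,"ty":-45,"tz":0,"wx":0,"wy":0,"wz":0},{"tx":9,"ty":-90,"tz":0,"wx":0,"wy":0,"wz":0},{"tx":9,"ty":-101,"tz":0,"wx":0,"wy":0,"wz":0},{"tx":9,"ty":-101,"tz":0,"wx":0,"wy":0,"wz":0},{"tx":9,"ty":-101,"tz":-30,"wx":0,"wy":0,"wz":0},{"tx":9,"ty":-101,"tz":-65,"wx":0,"wy":0,"wz":0},{"tx":9,"ty":-101,"tz":-92,"wx":0,"wy":0,"wz":0},{"tx":9,"ty":-101,"tz":-92,"wx":0,"wy":0,"wz":0}]' 0.6
python3 - <<'E'
from h import *
im=optics.snapshot('side')[:,:,::-1]; cv2.imwrite('pics/s2.png',cv2.resize(im[60:280,160:400],(800,733),interpolation=cv2.INTER_CUBIC)[:600])
E
```

```text
clock: 7.55
ee_pos: [0.5695, -0.0653, 0.0351]
orientation: [0.645, 0.764, -0.002, -0.005]
contact_force: [-0.5, 0.2, -0.5]
width: 0.799
gripper_force: 0.0
```

View pics/s2.png

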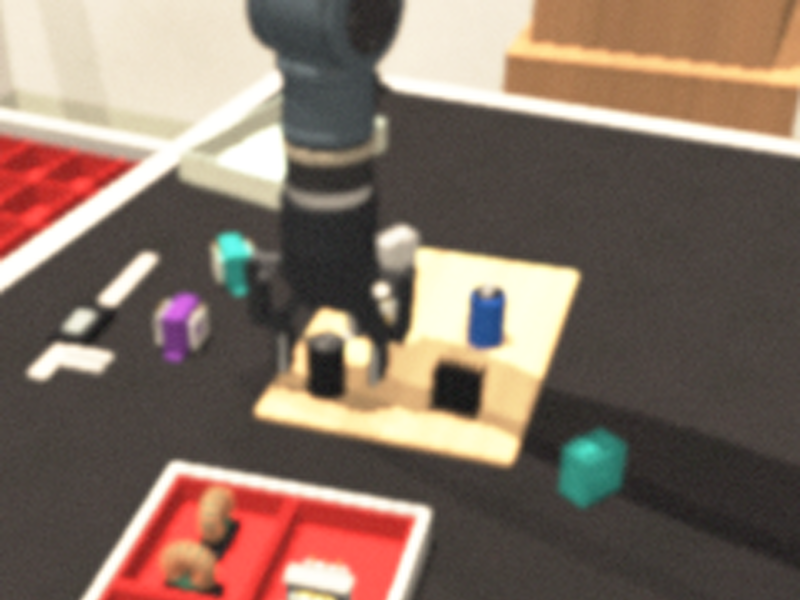

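The choke stands upright in its bin at (220,515), and the capacitor at (325,365) sits between the jaws.

```bash
python3 -m jog '[{"tx":0,"ty":0,"tz":0,"wx":0,"wy":0,"wz":0},{"tx":0,"ty":0,"tz":0,"wx":0,"wy":0,"wz":0},{"tx":0,"ty":0,"tz":0,"wx":0,"wy":0,"wz":0},{"tx":0,"ty":0,"tz":0,"wx":0,"wy":0,"wz":0},{"tx":0,"ty":0,"tz":0,"wx":0,"wy":0,"wz":0},{"tx":0,"ty":0,"tz":0,"wx":0,"wy":0,"wz":0}]' -1
python3 -m jog '[{"tx":0,"ty":0,"tz":30,"wx":0,"wy":0,"wz":0},{"tx":0,"ty":0,"tz":70,"wx":0,"wy":0,"wz":0},{"tx":0,"ty":0,"tz":100,"wx":0,"wy":0,"wz":0},{"tx":0,"ty":0,"tz":100,"wx":0,"wy":0,"wz":0},{"tx":0,"ty":0,"tz":100,"wx":0,"wy":0,"wz":0}]'
```

```text
clock: 8.2
ee_pos: [0.576, -0.0685, 0.0433]
orientation: [0.646, 0.764, 0.002, 0.002]
contact_force: [1.2, 0.7, 7.2]
width: 0.389
gripper_force: 59.9
clock: 8.7
ee_pos: [0.5747, -0.0686, 0.1416]
orientation: [0.646, 0.764, 0.001, 0.001]
contact_force: [-0.4, 0.1, -1.1]
width: 0.393
gripper_force: 59.8
```

```bash
python3 -m jog '[{"tx":-16,"ty":40,"tz":0,"wx":0,"wy":0,"wz":0},{"tx":-32,"ty":80,"tz":0,"wx":0,"wy":0,"wz":0},{"tx":-48,"ty":120,"tz":0,"wx":0,"wy":0,"wz":0},{"tx":-64,"ty":160,"tz":0,"wx":0,"wy":0,"wz":0},{"tx":-80,"ty":200,"tz":0,"wx":0,"wy":0,"wz":0},{"tx":-96,"ty":240,"tz":0,"wx":0,"wy":0,"wz":0},{"tx":-112,"ty":280,"tz":0,"wx":0,"wy":0,"wz":0},{"tx":-122,"ty":305,"tz":0,"wx":0,"wy":0,"wz":0}]'
python3 -m jog '[{"tx":0,"ty":0,"tz":0,"wx":0,"wy":0,"wz":0},{"tx":0,"ty":0,"tz":-30,"wx":0,"wy":0,"wz":0},{"tx":0,"ty":0,"tz":-60,"wx":0,"wy":0,"wz":0},{"tx":0,"ty":0,"tz":-80,"wx":0,"wy":0,"wz":0},{"tx":0,"ty":0,"tz":-90,"wx":0,"wy":0,"wz":0},{"tx":0,"ty":0,"tz":-97,"wx":0,"wy":0,"wz":0},{"tx":0,"ty":0,"tz":-99,"wx":0,"wy":0,"wz":0},{"tx":0,"ty":0,"tz":-99,"wx":0,"wy":0,"wz":0}]'
```

```text
clock: 9.5
ee_pos: [0.449, 0.2385, 0.1379]
orientation: [0.645, 0.764, -0.002, -0.002]
contact_force: [0.7, -1.4, -1.0]
width: 0.392
gripper_force: 59.9
clock: 10.3
ee_pos: [0.4525, 0.2366, 0.042]
orientation: [0.646, 0.764, 0.0, 0.0]
contact_force: [-0.2, -0.4, -0.9]
width: 0.395
gripper_force: 60.3
```

```bash
python3 -m jog '[{"tx":0,"ty":0,"tz":-1,"wx":0,"wy":0,"wz":0},{"tx":0,"ty":0,"tz":-2,"wx":0,"wy":0,"wz":0},{"tx":0,"ty":0,"tz":-2.5,"wx":0,"wy":0,"wz":0},{"tx":0,"ty":0,"tz":-2.5,"wx":0,"wy":0,"wz":0}]'
python3 -m jog '[{"tx":0,"ty":0,"tz":0,"wx":0,"wy":0,"wz":0},{"tx":0,"ty":0,"tz":0,"wx":0,"wy":0,"wz":0},{"tx":0,"ty":0,"tz":0,"wx":0,"wy":0,"wz":0},{"tx":0,"ty":0,"tz":30,"wx":0,"wy":0,"wz":0},{"tx":0,"ty":0,"tz":70,"wx":0,"wy":0,"wz":0},{"tx":0,"ty":-20,"tz":100,"wx":0,"wy":0,"wz":0},{"tx":0,"ty":-60,"tz":100,"wx":0,"wy":0,"wz":0},{"tx":0,"ty":-100,"tz":100,"wx":0,"wy":0,"wz":0}]' 0.06
```

```text
clock: 10.7
ee_pos: [0.4529, 0.2371, 0.0408]
orientation: [0.646, 0.764, 0.001, 0.001]
contact_force: [-0.4, -1.0, 4.0]
width: 0.392
gripper_force: 60.6
clock: 11.5
ee_pos: [0.4531, 0.1363, 0.1407]
orientation: [0.645, 0.764, 0.001, 0.001]
contact_force: [0.8, -1.0, -0.5]
width: 0.532
gripper_force: 0.0
```

```bash
python3 -m jog '[{"tx":3,"ty":-40,"tz":0,"wx":0,"wy":0,"wz":-0.02},{"tx":6,"ty":-80,"tz":0,"wx":0,"wy":0,"wz":-0.04},{"tx":8,"ty":-120,"tz":0,"wx":0,"wy":0,"wz":-0.06},{"tx":10,"ty":-160,"tz":0,"wx":0,"wy":0,"wz":-0.08},{"tx":12,"ty":-200,"tz":0,"wx":0,"wy":0,"wz":-0.1},{"tx":13,"ty":-226,"tz":0,"wx":0,"wy":0,"wz":-0.1},{"tx":13,"ty":-226,"tz":0,"wx":0,"wy":0,"wz":-0.1},{"tx":13,"ty":-226,"tz":-30,"wx":0,"wy":0,"wz":-0.1}]' 0.6
python3 - <<'E'
from h import *
im=optics.snapshot('side')[:,:,::-1]; cv2.imwrite('pics/s3.png',cv2.resize(im[120:320,150:400],(750,600),interpolation=cv2.INTER_CUBIC))
E
```

```text
clock: 12.3
ee_pos: [0.4684, -0.091, 0.1128]
orientation: [0.684, 0.73, 0.002, 0.004]
contact_force: [1.8, 0.5, 1.1]
width: 0.804
gripper_force: 0.0
```

View pics/s3.png

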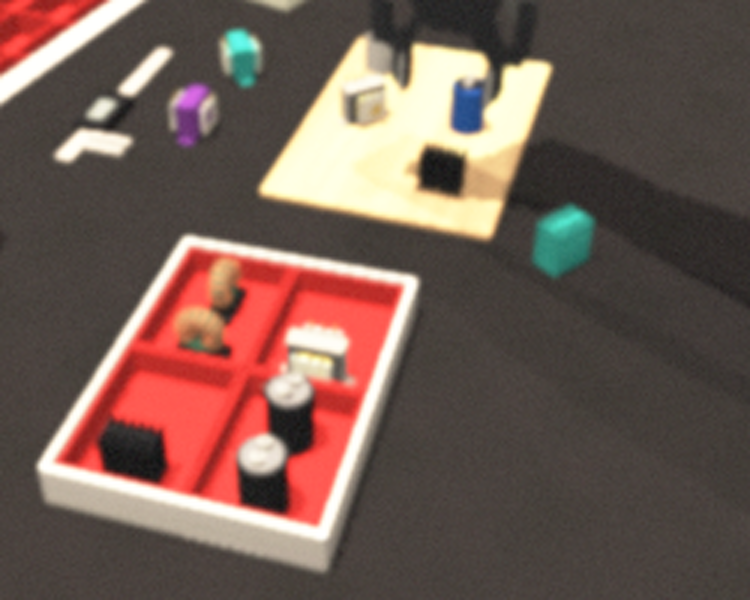

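The capacitor stands upright in its bin at (290,412), and the heatsink at (442,170) is under the gripper.

```bash
python3 -m jog '[{"tx":0,"ty":0,"tz":-30,"wx":0,"wy":0,"wz":0},{"tx":0,"ty":0,"tz":-60,"wx":0,"wy":0,"wz":0},{"tx":0,"ty":0,"tz":-77,"wx":0,"wy":0,"wz":0},{"tx":0,"ty":0,"tz":-77,"wx":0,"wy":0,"wz":0}]'
python3 -m jog '[{"tx":0,"ty":0,"tz":0,"wx":0,"wy":0,"wz":0},{"tx":0,"ty":0,"tz":0,"wx":0,"wy":0,"wz":0},{"tx":0,"ty":0,"tz":0,"wx":0,"wy":0,"wz":0},{"tx":0,"ty":0,"tz":0,"wx":0,"wy":0,"wz":0},{"tx":0,"ty":0,"tz":0,"wx":0,"wy":0,"wz":0},{"tx":0,"ty":0,"tz":0,"wx":0,"wy":0,"wz":0}]' -1
python3 -m jog '[{"tx":0,"ty":0,"tz":30,"wx":0,"wy":0,"wz":0},{"tx":0,"ty":0,"tz":70,"wx":0,"wy":0,"wz":0},{"tx":0,"ty":0,"tz":100,"wx":0,"wy":0,"wz":0},{"tx":0,"ty":0,"tz":100,"wx":0,"wy":0,"wz":0},{"tx":0,"ty":0,"tz":100,"wx":0,"wy":0,"wz":0}]'
```

```text
clock: 12.75
ee_pos: [0.4616, -0.0873, 0.0286]
orientation: [0.683, 0.731, -0.002, -0.004]
contact_force: [-0.1, -0.4, 0.4]
width: 0.803
gripper_force: 0.0
clock: 13.35
ee_pos: [0.4665, -0.0897, 0.0339]
orientation: [0.683, 0.73, 0.001, 0.002]
contact_force: [-0.9, 0.3, 5.8]
width: 0.436
gripper_force: 60.9
clock: 13.85
ee_pos: [0.4654, -0.0895, 0.1326]
orientation: [0.683, 0.73, 0.0, 0.001]
contact_force: [0.0, 0.1, -0.2]
width: 0.433
gripper_force: 60.3
```

```bash
python3 -m jog '[{"tx":10,"ty":44,"tz":2,"wx":0,"wy":0,"wz":0.02},{"tx":20,"ty":88,"tz":5,"wx":0,"wy":0,"wz":0.04},{"tx":30,"ty":132,"tz":5,"wx":0,"wy":0,"wz":0.06},{"tx":40,"ty":176,"tz":5,"wx":0,"wy":0,"wz":0.08},{"tx":50,"ty":220,"tz":5,"wx":0,"wy":0,"wz":0.1},{"tx":60,"ty":264,"tz":5,"wx":0,"wy":0,"wz":0.1},{"tx":70,"ty":308,"tz":5,"wx":0,"wy":0,"wz":0.1},{"tx":77.5,"ty":341.5,"tz":5,"wx":0,"wy":0,"wz":0.1}]'
python3 -m jog '[{"tx":0,"ty":0,"tz":0,"wx":0,"wy":0,"wz":0},{"tx":0,"ty":0,"tz":-30,"wx":0,"wy":0,"wz":0},{"tx":0,"ty":0,"tz":-60,"wx":0,"wy":0,"wz":0},{"tx":0,"ty":0,"tz":-80,"wx":0,"wy":0,"wz":0},{"tx":0,"ty":0,"tz":-93,"wx":0,"wy":0,"wz":0},{"tx":0,"ty":0,"tz":-100,"wx":0,"wy":0,"wz":0},{"tx":0,"ty":0,"tz":-104,"wx":0,"wy":0,"wz":0},{"tx":0,"ty":0,"tz":-104,"wx":0,"wy":0,"wz":0}]'
```

```text
clock: 14.65
ee_pos: [0.541, 0.2544, 0.134]
orientation: [0.645, 0.764, -0.002, -0.001]
contact_force: [1.1, 0.1, -0.2]
width: 0.438
gripper_force: 60.3
clock: 15.45
ee_pos: [0.5426, 0.252, 0.033]
orientation: [0.646, 0.764, 0.0, 0.0]
contact_force: [-0.1, -0.4, -0.3]
width: 0.44
gripper_force: 60.4
```

```bash
python3 -m jog '[{"tx":0,"ty":0,"tz":-1,"wx":0,"wy":0,"wz":0},{"tx":0,"ty":0,"tz":-2,"wx":0,"wy":0,"wz":0},{"tx":0,"ty":0,"tz":-2.5,"wx":0,"wy":0,"wz":0},{"tx":0,"ty":0,"tz":-2.5,"wx":0,"wy":0,"wz":0}]'
python3 -m jog '[{"tx":0,"ty":0,"tz":0,"wx":0,"wy":0,"wz":0},{"tx":0,"ty":0,"tz":0,"wx":0,"wy":0,"wz":0},{"tx":0,"ty":0,"tz":0,"wx":0,"wy":0,"wz":0},{"tx":0,"ty":0,"tz":30,"wx":0,"wy":0,"wz":0},{"tx":0,"ty":0,"tz":70,"wx":0,"wy":0,"wz":0},{"tx":0,"ty":-20,"tz":110,"wx":0,"wy":0,"wz":0.05},{"tx":0,"ty":-60,"tz":110,"wx":0,"wy":0,"wz":0.15},{"tx":0,"ty":-100,"tz":110,"wx":0,"wy":0,"wz":0.25}]' 0.1
```

```text
clock: 15.85
ee_pos: [0.5431, 0.2525, 0.0314]
orientation: [0.646, 0.764, 0.001, 0.0]
contact_force: [0.8, 0.5, 1.5]
width: 0.437
gripper_force: 60.7
clock: 16.65
ee_pos: [0.5439, 0.152, 0.1431]
orientation: [0.543, 0.84, 0.002, 0.002]
contact_force: [0.3, 0.6, -0.0]
width: 0.548
gripper_force: 0.0
```

```bash
python3 - <<'E'
from h import *
im=cv2.imread('top.png'); cv2.imwrite('pics/tr.png',cv2.resize(im[162:198,328:366],None,fx=15,fy=15,interpolation=cv2.INTER_CUBIC))
E
```

```text
(no output)
```

View pics/tr.png

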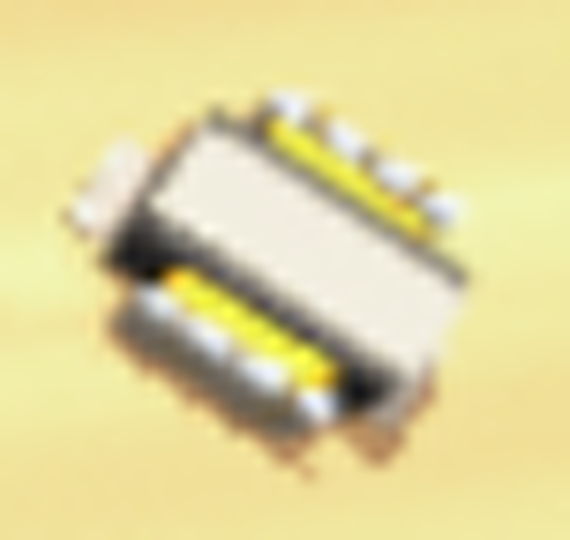

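The core's white top has its corners at (210,112), (470,275), (418,380) and (148,200) in the crop.

```bash
python3 - <<'E'
from h import *
c=ray('top',[(328+x/15-.5,162+y/15-.5) for x,y in [(210,112),(470,275),(418,380),(148,200)]],.046)[:,:2]
d=c[1]-c[0]+c[2]-c[3]; print(c,c.mean(0),np.degrees(np.arctan2(d[1],d[0])),[np.linalg.norm(c[i]-c[i-1]) for i in range(4)])
E
```

```text
[[ 0.60268174 -0.16033407]
 [ 0.57947791 -0.19528007]
 [ 0.5650156  -0.18771055]
 [ 0.59052132 -0.15147043]] [ 0.58442414 -0.17369878] -124.38213064899607 [np.float64(0.015047920586029877), np.float64(0.0419480643686878), np.float64(0.016323479151003586), np.float64(0.044315783365947874)]
```

```bash
python3 -m jog '[{"tx":5,"ty":-44,"tz":0,"wx":0,"wy":0,"wz":0.08},{"tx":10,"ty":-88,"tz":0,"wx":0,"wy":0,"wz":0.16},{"tx":16,"ty":-132,"tz":0,"wx":0,"wy":0,"wz":0.24},{"tx":22,"ty":-176,"tz":0,"wx":0,"wy":0,"wz":0.32},{"tx":28,"ty":-220,"tz":0,"wx":0,"wy":0,"wz":0.4},{"tx":34,"ty":-264,"tz":0,"wx":0,"wy":0,"wz":0.48},{"tx":40,"ty":-308,"tz":0,"wx":0,"wy":0,"wz":0.546},{"tx":40.5,"ty":-326,"tz":0,"wx":0,"wy":0,"wz":0.546}]' 0.7
python3 -m jog '[{"tx":0,"ty":0,"tz":0,"wx":0,"wy":0,"wz":0},{"tx":0,"ty":0,"tz":-30,"wx":0,"wy":0,"wz":0},{"tx":0,"ty":0,"tz":-50,"wx":0,"wy":0,"wz":0},{"tx":0,"ty":0,"tz":-50,"wx":0,"wy":0,"wz":0}]'
python3 - <<'E'
from h import *
im=optics.snapshot('side')[:,:,::-1]; cv2.imwrite('pics/s4.png',cv2.resize(im[120:320,150:400],(750,600),interpolation=cv2.INTER_CUBIC))
E
```

```text
clock: 17.45
ee_pos: [0.583, -0.1779, 0.1401]
orientation: [0.301, 0.954, -0.001, 0.0]
contact_force: [-0.2, 1.5, 0.7]
width: 0.855
gripper_force: 0.0
clock: 17.85
ee_pos: [0.5801, -0.171, 0.0864]
orientation: [0.299, 0.954, 0.001, -0.004]
contact_force: [-0.5, 1.6, -0.3]
width: 0.847
gripper_force: 0.0
```

View pics/s4.png

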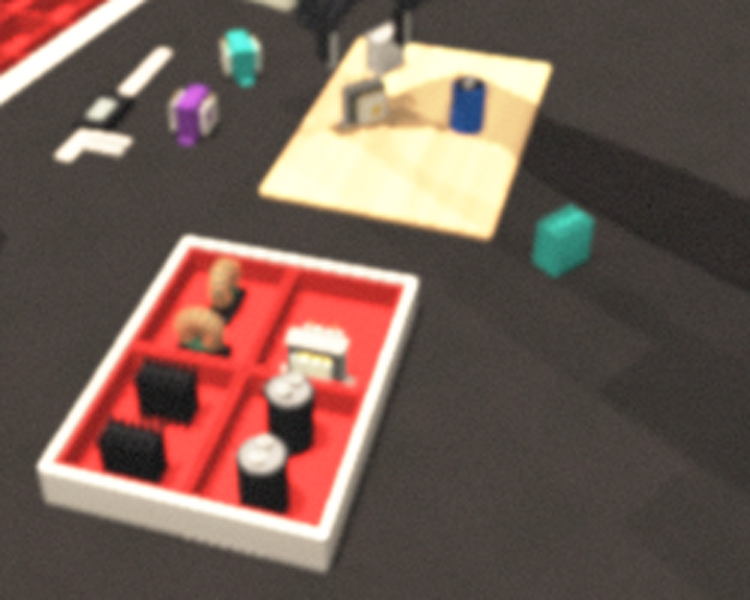

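The heatsink stands in its bin at (168,390), and the jaws straddle the transformer at (368,103).

```bash
python3 -m jog '[{"tx":0,"ty":0,"tz":-25,"wx":0,"wy":0,"wz":0},{"tx":0,"ty":0,"tz":-45,"wx":0,"wy":0,"wz":0},{"tx":0,"ty":0,"tz":-55,"wx":0,"wy":0,"wz":0},{"tx":0,"ty":0,"tz":-61,"wx":0,"wy":0,"wz":0},{"tx":0,"ty":0,"tz":-61,"wx":0,"wy":0,"wz":0}]'
python3 -m jog '[{"tx":0,"ty":0,"tz":0,"wx":0,"wy":0,"wz":0},{"tx":0,"ty":0,"tz":0,"wx":0,"wy":0,"wz":0},{"tx":0,"ty":0,"tz":0,"wx":0,"wy":0,"wz":0},{"tx":0,"ty":0,"tz":0,"wx":0,"wy":0,"wz":0},{"tx":0,"ty":0,"tz":0,"wx":0,"wy":0,"wz":0},{"tx":0,"ty":0,"tz":0,"wx":0,"wy":0,"wz":0}]' -1
python3 -m jog '[{"tx":0,"ty":0,"tz":20,"wx":0,"wy":0,"wz":0},{"tx":0,"ty":0,"tz":50,"wx":0,"wy":0,"wz":0},{"tx":0,"ty":0,"tz":85,"wx":0,"wy":0,"wz":0},{"tx":0,"ty":0,"tz":110,"wx":0,"wy":0,"wz":0},{"tx":0,"ty":0,"tz":110,"wx":0,"wy":0,"wz":0},{"tx":0,"ty":0,"tz":110,"wx":0,"wy":0,"wz":0}]'
```

```text
clock: 18.4
ee_pos: [0.583, -0.1734, 0.0296]
orientation: [0.299, 0.954, 0.0, -0.0]
contact_force: [0.3, 0.5, -0.1]
width: 0.849
gripper_force: 0.0
clock: 19.0
ee_pos: [0.5841, -0.1744, 0.0311]
orientation: [0.299, 0.954, -0.0, 0.002]
contact_force: [1.1, -1.1, 5.7]
width: 0.479
gripper_force: 62.5
clock: 19.6
ee_pos: [0.5826, -0.1737, 0.1383]
orientation: [0.299, 0.954, 0.0, -0.001]
contact_force: [-0.1, 0.5, -2.7]
width: 0.478
gripper_force: 61.9
```

```bash
python3 -m jog '[{"tx":-14,"ty":36,"tz":0,"wx":0,"wy":0,"wz":-0.1},{"tx":-28,"ty":72,"tz":0,"wx":0,"wy":0,"wz":-0.2},{"tx":-42,"ty":108,"tz":0,"wx":0,"wy":0,"wz":-0.3},{"tx":-56,"ty":144,"tz":0,"wx":0,"wy":0,"wz":-0.4},{"tx":-70,"ty":180,"tz":0,"wx":0,"wy":0,"wz":-0.5},{"tx":-84,"ty":218,"tz":0,"wx":0,"wy":0,"wz":-0.6},{"tx":-98,"ty":256,"tz":0,"wx":0,"wy":0,"wz":-0.7},{"tx":-110,"ty":290.5,"tz":0,"wx":0,"wy":0,"wz":-0.798}]'
python3 -m jog '[{"tx":0,"ty":0,"tz":0,"wx":0,"wy":0,"wz":0},{"tx":0,"ty":0,"tz":-30,"wx":0,"wy":0,"wz":0},{"tx":0,"ty":0,"tz":-60,"wx":0,"wy":0,"wz":0},{"tx":0,"ty":0,"tz":-75,"wx":0,"wy":0,"wz":0},{"tx":0,"ty":0,"tz":-85,"wx":0,"wy":0,"wz":0},{"tx":0,"ty":0,"tz":-85,"wx":0,"wy":0,"wz":0},{"tx":0,"ty":0,"tz":-85,"wx":0,"wy":0,"wz":0}]'
```

```text
clock: 20.4
ee_pos: [0.4697, 0.1181, 0.1357]
orientation: [0.648, 0.762, -0.002, -0.002]
contact_force: [1.4, -0.2, -1.9]
width: 0.478
gripper_force: 61.9
clock: 21.1
ee_pos: [0.4728, 0.1164, 0.054]
orientation: [0.647, 0.763, -0.0, -0.0]
contact_force: [-0.6, 0.4, -2.8]
width: 0.481
gripper_force: 61.8
```

```bash
python3 -m jog '[{"tx":0,"ty":0,"tz":-8,"wx":0,"wy":0,"wz":0},{"tx":0,"ty":0,"tz":-16,"wx":0,"wy":0,"wz":0},{"tx":0,"ty":0,"tz":-21,"wx":0,"wy":0,"wz":0},{"tx":0,"ty":0,"tz":-24,"wx":0,"wy":0,"wz":0},{"tx":0,"ty":0,"tz":-24,"wx":0,"wy":0,"wz":0}]'
python3 -m jog '[{"tx":0,"ty":0,"tz":-1,"wx":0,"wy":0,"wz":0},{"tx":0,"ty":0,"tz":-2,"wx":0,"wy":0,"wz":0},{"tx":0,"ty":0,"tz":-2,"wx":0,"wy":0,"wz":0}]'
```

```text
clock: 21.6
ee_pos: [0.4724, 0.1167, 0.0297]
orientation: [0.646, 0.763, -0.0, -0.0]
contact_force: [-0.3, 0.2, -2.3]
width: 0.482
gripper_force: 61.8
clock: 21.9
ee_pos: [0.4732, 0.1168, 0.0286]
orientation: [0.646, 0.763, 0.0, 0.0]
contact_force: [-0.4, 0.1, -1.8]
width: 0.48
gripper_force: 62.0
```

```bash
python3 -m jog '[{"tx":0,"ty":0,"tz":-0.7,"wx":0,"wy":0,"wz":0},{"tx":0,"ty":0,"tz":-1.3,"wx":0,"wy":0,"wz":0},{"tx":0,"ty":0,"tz":-1.3,"wx":0,"wy":0,"wz":0}]'
python3 -m jog '[{"tx":0,"ty":0,"tz":0,"wx":0,"wy":0,"wz":0},{"tx":0,"ty":0,"tz":0,"wx":0,"wy":0,"wz":0},{"tx":0,"ty":0,"tz":0,"wx":0,"wy":0,"wz":0},{"tx":0,"ty":0,"tz":15,"wx":0,"wy":0,"wz":0},{"tx":0,"ty":0,"tz":50,"wx":0,"wy":0,"wz":0},{"tx":0,"ty":0,"tz":95,"wx":0,"wy":0,"wz":0},{"tx":0,"ty":-40,"tz":120,"wx":0,"wy":0,"wz":0},{"tx":0,"ty":-80,"tz":130,"wx":0,"wy":0,"wz":0}]' 0.12
python3 -m jog '[{"tx":-20,"ty":-40,"tz":20,"wx":0,"wy":0,"wz":0},{"tx":-40,"ty":-80,"tz":40,"wx":0,"wy":0,"wz":0},{"tx":-60,"ty":-120,"tz":60,"wx":0,"wy":0,"wz":0},{"tx":-80,"ty":-160,"tz":60,"wx":0,"wy":0,"wz":0},{"tx":-100,"ty":-200,"tz":60,"wx":0,"wy":0,"wz":0},{"tx":-100,"ty":-200,"tz":60,"wx":0,"wy":0,"wz":0},{"tx":-100,"ty":-200,"tz":60,"wx":0,"wy":0,"wz":0},{"tx":-100,"ty":-200,"tz":60,"wx":0,"wy":0,"wz":0}]'
python3 - <<'E'
from h import *
a=optics.snapshot('side')[:,:,::-1][120:320,150:400];b=optics.snapshot('top')[:,:,::-1][140:300,90:440]
cv2.imwrite('pics/end.png',np.vstack([cv2.resize(a,(375,300),interpolation=cv2.INTER_CUBIC).copy() if 0 else np.pad(cv2.resize(a,(375,300)),((0,0),(0,281),(0,0))),cv2.resize(b,(656,300))]))
E
```

```text
clock: 22.2
ee_pos: [0.4732, 0.1168, 0.0286]
orientation: [0.646, 0.763, 0.0, 0.0]
contact_force: [-2.2, 0.6, 5.2]
width: 0.478
gripper_force: 62.9
clock: 23.0
ee_pos: [0.4752, 0.0365, 0.1612]
orientation: [0.645, 0.764, 0.002, 0.003]
contact_force: [0.5, -1.0, 0.2]
width: 0.559
gripper_force: 0.0
clock: 23.8
ee_pos: [0.3732, -0.1626, 0.2169]
orientation: [0.646, 0.763, 0.0, -0.0]
contact_force: [-0.0, 0.4, 0.0]
width: 0.564
gripper_force: 0.0
```

View pics/end.png

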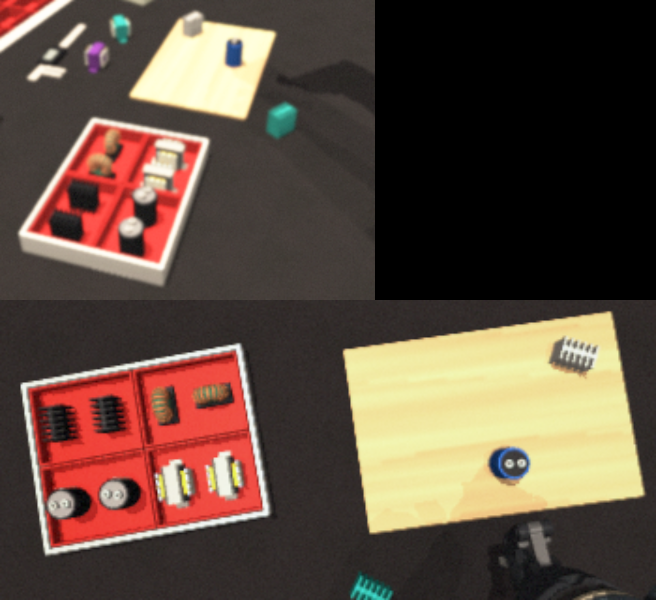

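In the lower view the four parts stand upright beside their twins: heatsink (107,413), choke (212,393), capacitor (118,493), transformer (225,474). The blue capacitor (510,463) and bare heatsink (575,355) have not moved, and the robot touches nothing.

```bash
python3 -c "
from station import ticket
print(ticket.hand_in())"
```

```text
the job is handed in; nothing more can be done
None
```

All four stray parts now stand upright in their matching red bins, the blue capacitor and bare heatsink stayed where they were, and the job was handed in at about 24 s on the robot clock.

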